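# Load a demonstration cell through the sprung gate of a display lane

### The job

Set the demonstration cell (the pale clear-plastic tank with two terminals, on a black foot) upright and lengthwise in the open entry of the metal display lane and let go of it. Then push it from behind through the sprung double gate, along the lane floor, until it bears firmly against the rubber stop, gently enough not to shove the stop back. Draw out so that both gate leaves swing fully shut behind the cell, and leave the mortar, the sand timer and the tube where they stand.

Things in the scene. Friction and masses are not known exactly. Their poses are not given: they have to be found in the camera images.
- cell_center (a point): Centre of the loose demonstration cell, 23 mm above its underside. Black foot 80 x 54 x 12 mm (x, y, z); on it a pale clear-plastic closed tank 80 x 44 mm, from 12 to 46 mm up, with two terminals on top to 60 mm. All its ends are half-round seen from above. x runs along its length, z up; both ends alike. About 0.3 kg. Grasp it from above across the tank's 44 mm width.
- lane: Fixed aluminium display lane. Origin at table level, mid-width, at the gate; x along the lane, the way the cell is pushed (away from the robot, within 0.25 rad of it), z up. Floor 4 mm thick, top open, clear width 68 mm: the cell fits with 7 mm each side but not with fingers reaching down beside it. Walls 36 mm high from x = 0 to 195 mm; gate posts 38 mm high, at x = -12 to 0 mm.
- lane_entry (a point): Point on the entry's floor (4 mm above the table) where the cell's centre belongs, 54 mm before the gate; axes as the lane's. The entry is the open floor before the gate posts, x = -100 to -12 mm of the lane, between lips 12 mm high. There the cell is let go, then pushed on the cell's rear end with closed fingers that follow from above into the lane: 1 to 3 N, up to 15 N at the gate.
- lane_end (a point): Point on the floor at the lane's closed end, x = 195 mm of the lane. Before it stands the dark rubber stop, 60 mm wide, top 36 mm above the table, 20 mm thick, a screw head on top. Its face stands anywhere from x = 133 to 163 mm: not measured, to be found by feel. Friction alone holds it: above about 10 N it slides, and 5 mm of sliding counts as shoved back.
- leaf_left (a joint): Angle of the gate leaf on the lane's +y side: 0 shut across the lane, to 1.5 rad swung inwards (lane's +x); never outwards. White plate 29 mm long, 4 thick, 8 to 34 mm above the table, hinge upright at lane x = 4, y = 31 mm. A spring shuts it (0.007 N m shut, 0.025 wide open). It leans on the cell, then on the fingers, and shuts once they are out and the cell is at the stop.
- leaf_right (a joint): The same for the mirror-image leaf on the lane's -y side, hinged at x = 4, y = -31 mm.
- mortar: Bystander, loose: white porcelain mortar, 80 mm across, 50 mm high, its pestle sticking out to 71 mm. Origin at the centre of its underside.
- timer: Bystander, loose: sand timer, 44 mm across, 78 mm high. Origin at the centre of its underside.
- tube: Bystander, loose: white tube with a cap, 34 mm across, 84 mm high. Origin at the centre of its underside.
Mind the look-alikes: they are no part of the job. Leave any orange or turquoise look-alike of the part that bears cell_center alone.

How it is judged:
On the way, in this order (a step that is already met when the one before it is completed fails the run):
1. the cell stands upright in the entry, lengthwise between the lips, let go, the gate shut (x of cell_center in the frame of lane between -0.09 and -0.03 m and y of cell_center in the frame of lane between -0.015 and 0.015 m and z of cell_center in the frame of lane below 0.031 m and angle between the x axis of cell_center and the x axis of lane, either way round below 0.2 rad and angle between cell_center's own z axis and vertical below 0.1 rad and contact force between the fingers and cell below 0.1 N and value of joint each of leaf_left, leaf_right below 0.15 rad), for 0.2 s.
2. the cell passes between the leaves along the lane floor, holding both open (x of cell_center in the frame of lane between -0.015 and 0.06 m and z of cell_center in the frame of lane below 0.035 m and value of joint each of leaf_left, leaf_right above 0.7 rad), for 0.1 s.
3. the cell bears against the stop (more than 1.5 N) (contact force between cell and stop above 1.5 N), for 0.05 s.
At the end, for the whole second after the job is handed in: The cell stands upright (within 0.1 rad) and at rest on the lane floor beyond the gate, its front end within 6 mm of the stop, and both leaves are shut (under 0.1 rad) (x of cell_center in the frame of stop_face above -0.046 m and z of cell_center in the frame of lane below 0.031 m and y of cell_center in the frame of lane between -0.02 and 0.02 m and angle between cell_center's own z axis and vertical below 0.1 rad and linear speed of cell below 0.01 m/s and value of joint each of leaf_left, leaf_right below 0.1 rad); the robot touches nothing.
It fails at once if the stop is shoved back by more than 5 mm (distance of stop_face from where it was at the start of the episode above 0.005 m).
It fails at once if the cell is tipped by more than 0.4 rad (angle between cell_center's own z axis and vertical above 0.4 rad).
It fails at once if the fingers ram the lane with more than 25 N (contact force between the fingers and lane above 25 N).
It fails at once if the mortar, timer or tube is moved by more than 20 mm (distance of any of mortar, timer, tube from where it was at the start of the episode above 0.02 m).
It also fails if it takes over 59 s, if anything falls off the work surface, if the arm or the gripper's body presses on something with over 40 N, if the wrist force passes 120 N, or if a joint passes its speed limit or range.

### The arm

A 6-joint arm with a two-finger parallel gripper is mounted at the origin on the work surface. World frame = base frame: x ahead of the robot, y to its left, z up, the work surface at z = 0. Lengths are in m, angles in rad, forces in N, time in s.
With the tool pointing down it reaches from about 0.275 to 1 m from the base axis. Payload 8.4 kg.
Tool frame: the origin (TCP) lies at the very end of the fingers, on their centre line; the grasp point (between the pads) lies 19 mm behind it (tcp_to_grasp is the distance from the TCP to the grasp point, in m); z points along the fingers, y is the line along which they close (so a half turn about z gives the same grasp; the last joint's range is limited). The gripper opens to 85 mm and grips with 20 to 120 N. Pads are 22 mm wide; open, the fingers measure 114 mm over their backs; the gripper's body (76 mm by 85 mm) begins 54 mm behind the grasp point. The pads swing forward as they close: fully open they stand 13 mm farther back than shut.
Start: joints at [1.171, 0.353, 1.633, -0, 1.155, -0.002], TCP at [0.242, 0.576, 0.231] pointing down, gripper open.
Joint ranges: [-2.63, 2.63], [-0.92, 2.1], [0.06, 2.66], [-1.3, 4.44], [0, 2.69], [-3.02, 3.02]. Speed limits (rad/s): [2.22, 2.22, 2.79, 3.14, 3.14, 3.14].

### API

Orientations are given as a rotation vector (axis times angle).
In Python, from bench import observe, grab_frame, sign_off, tcp_to_grasp gives the robot as it stands.
- The arm moves only by the shell command python3 -m jog 'ROWS' [FORCE]. ROWS is JSON, a list that holds one entry, the list of rows, each a list of 7 numbers: the turn, a rotation vector about the tool's x, y, z in degrees, then the shift along the tool's x, y, z in m, then the opening, from 0 (shut) to 1 (fully open). A call has 1 to 5 rows; each row shifts and turns the commanded pose from where the row before left it, along the tool's axes as they then stand; what a row does not reach is not made up. A row lasts 1/12 s, in which the tool goes at most 41.7 mm and 7.16 degrees, less where a joint would pass 70% of its speed; a pose out of reach is approached as far as the arm can. A call with a gripper value outside its range is refused whole. The fingers move at their own pace and stop on an object; FORCE is the grip in N (left out, the last holds). Time passes only in rows, so rows that do not move let the fingers close. It gives the time, the measured TCP pose, the force, the opening and the grip force at its end, in the units of the state.
- observe(): the state, without advancing time (a new reading comes with each control period).
- grab_frame(name): name is "scene" or "top" or "wrist"; returns a dict with "color" (400x640x3 uint8, red, green, blue), "depth" (400x640 float32, m along the optical axis (not along the pixel's ray), 0 where there is no reading), "fx", "fy", "cx", "cy" (pixels), "origin" and "rotation" of the camera in the world. Camera axes: x right, y down, z forward; pixel columns grow to the right and rows downward; lengths in m; the calibration is good to about 2 mm. A picture is of the moment at which its call begins.
- sign_off(): hands the job in; it is judged then, once.
The state is a dict: "time": time; "joint_positions": joint angles; "qd": joint speeds; "effort": joint torques, N m; "ee_pos": TCP position; "orientation": TCP orientation; "wrist_force": force on the tool from outside, world axes, zero at the start; "torque": the same for the moment, N m; "gripper_width": opening from 0.0 (shut) to 1.0 (fully open); "grip_force": force on a finger pad.
Only numpy, scipy, OpenCV 4.12 (cv2) and the standard library are available. Lean on these libraries where they do the work, as an engineer would, in place of code of your own. Each camera call takes 0.05 s, during which the arm holds its last target. There are 200 camera calls.

## Working session

There is one attempt and no reset: what is moved stays moved. The work goes in short steps, Python scripts to look and compute and a shell command to move; the robot and the scene stay as the last step left them, time stands still between calls to the robot, and variables do not carry over. Pictures are saved under pics/ and viewed, at most 10 in all, crops included, and the job is handed in when it is done.

```bash
mkdir -p pics; ls
python3 - <<'E'
from bench import *
import cv2,numpy as np
s=observe();print({k:np.round(v,3) for k,v in s.items()},tcp_to_grasp)
for n in ["scene","top"]:
    f=grab_frame(n);np.savez(f"{n}0.npz",**f)
    print(n,f["fx"],f["cx"],f["cy"],np.round(f["origin"],3),np.round(f["rotation"],3).tolist())
    cv2.imwrite(f"pics/{n}0.png",f["color"][:,:,::-1])
E
```

```text
pics
{'time': np.float64(0.0), 'joint_positions': array([ 1.171,  0.354,  1.634, -0.   ,  1.155, -0.002]), 'qd': array([ 0.001, -0.001, -0.   , -0.001,  0.001, -0.   ]), 'effort': array([-3.0000e-03, -6.0526e+01, -3.4207e+01, -0.0000e+00,  9.0000e-03,
        0.0000e+00]), 'ee_pos': array([0.242, 0.576, 0.231]), 'orientation': array([-6.210e-01, -3.079e+00,  2.000e-03]), 'wrist_force': array([0.34 , 0.136, 0.045]), 'torque': array([ 0.005,  0.019, -0.016]), 'grip_force': np.float64(0.0), 'gripper_width': np.float64(0.999)} 0.0187
scene 510.920917103132 329.67245528833814 202.07881914106102 [1.223 0.043 0.934] [-1.649, -2.136, 0.653]
top 372.851634740857 324.2169888803775 202.95860332671396 [ 0.489 -0.09   0.795] [-2.131, 2.164, -0.226]
```

View pics/top0.png

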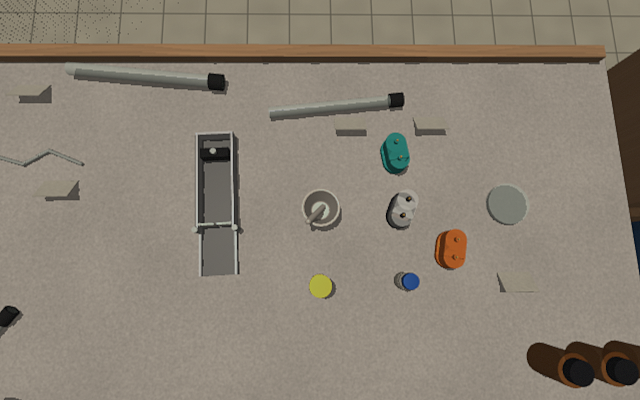

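View pics/scene0.png

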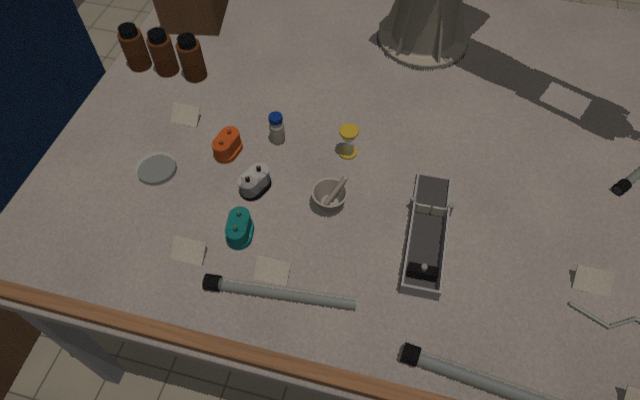

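Top view: the lane spans (197–238, 132–275) with gate posts near row 228 and the stop at (215,153). The white cell is at (403,210), the mortar at (321,208), the timer at (320,286) and the tube at (408,281). The orange and turquoise look-alikes are at (452,249) and (396,153).

```bash
cat > h.py <<'E'
import numpy as np,cv2
from scipy.spatial.transform import Rotation as R
def rot(f):
    r=np.array(f["rotation"]); return r if r.shape==(3,3) else R.from_rotvec(r).as_matrix()
def ray(f,u,v,z):
    d=np.stack([(np.asarray(u)-f["cx"])/f["fx"],(np.asarray(v)-f["cy"])/f["fy"],np.ones(np.shape(u))],-1)@rot(f).T
    return f["origin"]+d*((z-f["origin"][2])/d[...,2])[...,None]
def cloud(f):
    v,u=np.mgrid[:400,:640]
    d=np.stack([(u-f["cx"])/f["fx"],(v-f["cy"])/f["fy"],np.ones(u.shape)],-1)*f["depth"][...,None]
    return f["origin"]+d@rot(f).T
def fit(p):  # min-area rect in mm
    (c,s,a)=cv2.minAreaRect((p[:,:2]*1000).astype(np.float32)); return np.round(c,1),np.round(s,1),round(a,1)
E
python3 - <<'E'
from h import *
t=np.load("top0.npz"); P=cloud(t); z=P[...,2]
def reg(u0,u1,v0,v1,lo,hi):
    m=np.zeros(z.shape,bool);m[v0:v1,u0:u1]=True;m&=(z>lo)&(z<hi)&(t["depth"]>0);return m
print("table z",np.median(z[300:330,150:300]),"std",z[300:330,150:300].std())
n,l,st,c=cv2.connectedComponentsWithStats(reg(180,260,115,300,.022,.060).astype(np.uint8))
for i in range(1,n):
    if st[i,4]>8: print("lane",st[i],np.round(c[i]),fit(P[l==i]),np.percentile(z[l==i],[10,50,90]).round(3))
for nm,b,lo,hi in [("laneall",(180,260,115,300),.008,.06),("cell tank",(384,425,186,236),.035,.07),("cell all",(384,425,186,236),.006,.07),("mortar",(295,350,180,235),.02,.1),("timer",(300,340,265,310),.05,.1),("tube",(390,425,265,300),.05,.11)]:
    m=reg(*b,lo,hi);print(nm,m.sum(),fit(P[m]),np.percentile(z[m],[10,50,98]).round(3))
s=np.load("scene0.npz");Q=cloud(s);zz=Q[...,2]
m=np.zeros(zz.shape,bool);m[155:205,232:277]=True
for lo,hi in[(.035,.07),(.006,.07)]:
    k=m&(zz>lo)&(zz<hi);print("scene cell",k.sum(),fit(Q[k]))
a=cv2.resize(t["color"][120:285,180:260,::-1],None,fx=3.5,fy=3.5,interpolation=2)
b=cv2.resize(t["color"][180:245,380:430,::-1],None,fx=8,fy=8,interpolation=2)
H=580;im=np.zeros((H,690,3),np.uint8);im[:a.shape[0],:a.shape[1]]=a;im[:b.shape[0],285:285+b.shape[1]]=b
cv2.imwrite("pics/crop1.png",im)
E
```

```text
table z -0.0004713281832324778 std 0.04736107380481061
lane [ 192  130   47  103 1324] [214. 173.] (array([673.7, 107.3]), array([212.6,  90.7]), 2.6) [0.025 0.034 0.037]
laneall 2010 (array([630.4, 104.9]), array([300. ,  90.7]), 2.1) [0.011 0.031 0.039]
cell tank 754 (array([ 609.7, -284.8]), array([44.4, 80.6]), 67.7) [0.044 0.046 0.056]
cell all 916 (array([ 610.6, -282.5]), array([49.3, 80.7]), 67.0) [0.015 0.046 0.056]
mortar 847 (array([ 612. , -112.5]), array([77.1, 76.6]), 89.4) [0.026 0.045 0.069]
timer 427 (array([ 456.5, -107.1]), array([41.5, 42.3]), 88.7) [0.076 0.078 0.08 ]
tube 297 (array([ 462.3, -278.4]), array([31.3, 31.2]), 88.8) [0.056 0.083 0.086]
scene cell 607 (array([ 612.4, -285.2]), array([46.7, 79.1]), 67.2)
scene cell 922 (array([ 585.1, -300.2]), array([133.2,  74. ]), 29.6)
```

View pics/crop1.png

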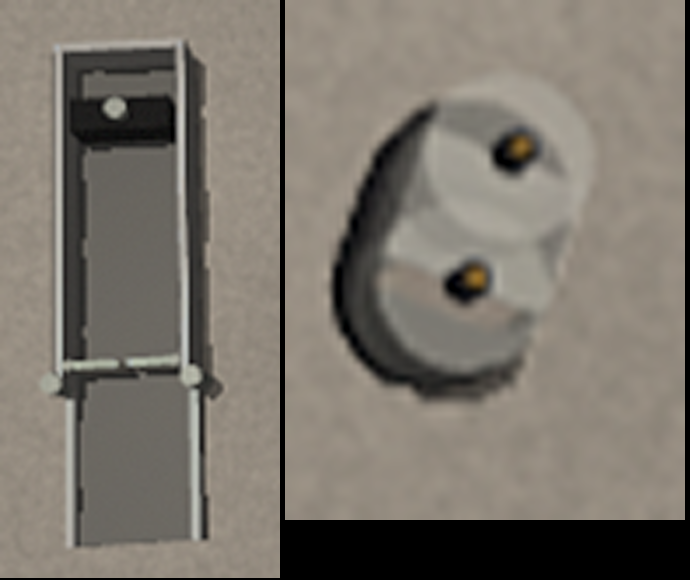

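The crop shows the lane with its gate shut, the post caps at crop (52,384) and (192,375), and the entry mouth at the bottom. The cell stands upright with its terminals at crop (515,148) and (468,280), which agrees with an axis of about -22°.

```bash
cat >> h.py <<'E'
def plan(target,yaw,s=None):  # tool-frame shift [m] and turn about tool z [deg] to TCP target, tool x heading yaw [deg]
    from bench import observe
    s=s or observe(); M=R.from_rotvec(s["orientation"]).as_matrix()
    W=R.from_euler("z",yaw,degrees=True).as_matrix()@np.diag([1,-1,-1.])
    d=M.T@(np.array(target)-s["ee_pos"])
    return "shift mm",np.round(d*1000,1),"turn",np.round(R.from_matrix(M.T@W).as_rotvec(degrees=True),2)
E
python3 - <<'E'
from h import *
for n in("top","scene"):
    f=np.load(n+"0.npz");P=cloud(f).reshape(-1,3)
    P=P[(P[:,0]>.45)&(P[:,0]<.82)&(P[:,1]>.03)&(P[:,1]<.18)]
    w=P[(P[:,2]>.033)&(P[:,2]<.0395)&(P[:,0]>.60)&(P[:,0]<.76)]
    for g in (w[w[:,1]>.107],w[w[:,1]<.107]):
        vx,vy,x,y=cv2.fitLine((g[:,:2]*1000).astype(np.float32),cv2.DIST_HUBER,0,.01,.01).ravel()
        a=np.degrees(np.arctan(vy/vx));print(n,"wall",len(g),"ang",a.round(2),"y at x=580,650,740:",[(y+(X-x)*vy/vx).round(1) for X in(580,650,740)])
    w=P[(P[:,2]>.009)&(P[:,2]<.016)&(P[:,0]<.56)]
    for g in (w[w[:,1]>.105],w[w[:,1]<.105]):
        if len(g)>10:print(n,"lip",len(g),"xmin",g[:,0].min().round(4),"y med",np.median(g[:,1]).round(4),"at x",np.median(g[:,0]).round(3))
    h=P[P[:,2]>.03];print(n,"far end x",h[:,0].max().round(4),"posts/walls min x",h[:,0].min().round(4),h[h[:,0].argmin()])
    e=P[(P[:,2]>.002)&(P[:,2]<.02)];print("entry xmin",np.percentile(e[:,0],[0,1]))
t=np.load("top0.npz")
c=lambda x,y:(180+x/3.5,120+y/3.5)
for nm,p,z in[("postL",c(52,384),.038),("postR",c(192,375),.038),("mouthL",c(68,545),.012),("mouthR",c(205,538),.012),("farL",c(57,45),.036),("farR",c(182,41),.036)]:print(nm,ray(t,*p,z).round(4))
print("above cell",plan([.611,-.285,.12],157.6))
E
```

```text
top wall 259 ang -4.06 y at x=580,650,740: [np.float32(146.1), np.float32(141.2), np.float32(134.8)]
top wall 292 ang 8.46 y at x=580,650,740: [np.float32(60.5), np.float32(70.9), np.float32(84.3)]
top lip 117 xmin 0.4792 y med 0.1374 at x 0.518
top lip 96 xmin 0.4818 y med 0.0645 at x 0.515
top far end x 0.7816 posts/walls min x 0.5667 [0.56666075 0.14136853 0.03850129]
entry xmin [0.45114217 0.47735558]
scene wall 266 ang -3.93 y at x=580,650,740: [np.float32(146.5), np.float32(141.7), np.float32(135.5)]
scene wall 267 ang 9.24 y at x=580,650,740: [np.float32(59.0), np.float32(70.4), np.float32(85.0)]
scene lip 55 xmin 0.4811 y med 0.1375 at x 0.52
scene lip 46 xmin 0.4848 y med 0.0643 at x 0.521
scene far end x 0.7832 posts/walls min x 0.5682 [0.56821281 0.14320091 0.03702359]
entry xmin [0.45047646 0.48237351]
postL [0.5693 0.1419 0.038 ]
postR [0.5733 0.0622 0.038 ]
mouthL [0.4778 0.1369 0.012 ]
mouthR [0.4803 0.0578 0.012 ]
farL [0.7746 0.1478 0.036 ]
farR [0.7767 0.0731 0.036 ]
above cell ('shift mm', array([-673.7, -650.5,  111.4]), 'turn', array([-0.07, -0.  , -0.39]))
```

```bash
python3 -m jog '[[[0,0,0,-0.0225,-0.0217,0.002,1],[0,0,0,-0.0225,-0.0217,0.002,1],[0,0,0,-0.0225,-0.0217,0.002,1],[0,0,0,-0.0225,-0.0217,0.002,1],[0,0,0,-0.0225,-0.0217,0.002,1]]]'
python3 -m jog '[[[0,0,0,-0.0225,-0.0217,0.002,1],[0,0,0,-0.0225,-0.0217,0.002,1],[0,0,0,-0.0225,-0.0217,0.002,1],[0,0,0,-0.0225,-0.0217,0.002,1],[0,0,0,-0.0225,-0.0217,0.002,1]]]'
python3 -m jog '[[[0,0,0,-0.0225,-0.0217,0.002,1],[0,0,0,-0.0225,-0.0217,0.002,1],[0,0,0,-0.0225,-0.0217,0.002,1],[0,0,0,-0.0225,-0.0217,0.002,1],[0,0,0,-0.0225,-0.0217,0.002,1]]]'
python3 -m jog '[[[0,0,0,-0.0225,-0.0217,0.002,1],[0,0,0,-0.0225,-0.0217,0.002,1],[0,0,0,-0.0225,-0.0217,0.002,1],[0,0,0,-0.0225,-0.0217,0.002,1],[0,0,0,-0.0225,-0.0217,0.002,1]]]'
python3 -m jog '[[[0,0,0,-0.0225,-0.0217,0.002,1],[0,0,0,-0.0225,-0.0217,0.002,1],[0,0,0,-0.0225,-0.0217,0.002,1],[0,0,0,-0.0225,-0.0217,0.002,1],[0,0,0,-0.0225,-0.0217,0.002,1]]]'
python3 -m jog '[[[0,0,0,-0.0225,-0.0217,0.002,1],[0,0,0,-0.0225,-0.0217,0.002,1],[0,0,0,-0.0225,-0.0217,0.002,1],[0,0,0,-0.0225,-0.0217,0.002,1],[0,0,0,-0.0225,-0.0217,0.002,1]]]'
python3 - <<'E'
from h import *
print(plan([.611,-.285,.10],157.6))
E
```

```text
time: 0.52
ee_pos: [0.3039, 0.431, 0.2208]
orientation: [-0.62, -3.08, 0.001]
wrist_force: [1.0, -0.0, -0.3]
gripper_width: 1.001
grip_force: 0.0
time: 0.93
ee_pos: [0.3656, 0.2875, 0.2111]
orientation: [-0.62, -3.08, 0.0]
wrist_force: [0.8, -0.4, 0.5]
gripper_width: 0.997
grip_force: 0.0
time: 1.35
ee_pos: [0.4273, 0.1438, 0.2011]
orientation: [-0.621, -3.079, 0.0]
wrist_force: [0.5, 0.6, 0.5]
gripper_width: 0.998
grip_force: 0.0
time: 1.77
ee_pos: [0.489, 0.0002, 0.191]
orientation: [-0.621, -3.079, 0.0]
wrist_force: [1.0, 0.7, -0.4]
gripper_width: 1.002
grip_force: 0.0
time: 2.18
ee_pos: [0.5507, -0.1434, 0.1809]
orientation: [-0.621, -3.079, -0.0]
wrist_force: [0.3, -0.3, 0.2]
gripper_width: 1.001
grip_force: 0.0
time: 2.6
ee_pos: [0.6123, -0.2869, 0.1707]
orientation: [-0.621, -3.079, -0.0]
wrist_force: [0.6, 0.3, 0.2]
gripper_width: 1.0
grip_force: 0.0
('shift mm', array([ 1.9,  1.2, 70.7]), 'turn', array([ 0.  , -0.05, -0.4 ]))
```

```bash
python3 -m jog '[[[0,0,-0.4,0.002,0.0012,0.035,1],[0,0,0,0,0,0.035,1],[0,0,0,0,0,0.035,1],[0,0,0,0,0,0.030,1],[0,0,0,0,0,0.017,1]]]'
python3 -m jog '[[[0,0,0,0,0,0,1],[0,0,0,0,0,0,0.3],[0,0,0,0,0,0,0.3],[0,0,0,0,0,0,0.3],[0,0,0,0,0,0,0.3]]]' 30
python3 -m jog '[[[0,0,0,0,0,0,0.3],[0,0,0,0,0,0,0.3],[0,0,0,0,0,0,0.3],[0,0,0,0,0,0,0.3],[0,0,0,0,0,0,0.3]]]'
```

```text
time: 3.02
ee_pos: [0.6085, -0.2826, 0.015]
orientation: [-0.609, -3.077, -0.002]
wrist_force: [-0.1, 0.5, 0.2]
gripper_width: 1.0
grip_force: 0.0
time: 3.43
ee_pos: [0.6121, -0.2843, 0.0214]
orientation: [0.609, 3.079, -0.002]
wrist_force: [1.9, -2.5, 1.7]
gripper_width: 0.51
grip_force: 32.3
time: 3.85
ee_pos: [0.6121, -0.2843, 0.0214]
orientation: [0.609, 3.079, -0.002]
wrist_force: [-0.4, -0.4, 6.9]
gripper_width: 0.509
grip_force: 32.9
```

```bash
python3 -m jog '[[[0,0,0,0,0,-0.01,0.3],[0,0,0,0,0,-0.03,0.3],[0,0,0,0,0,-0.03,0.3],[0,0,0,0,0,-0.03,0.3],[0,0,0,0,0,-0.02,0.3]]]'
python3 -m jog '[[[0,0,0,0,0,0,0.3],[0,0,0,0,0,0,0.3]]]'
python3 - <<'E'
from h import *;from bench import *
print(plan([.520,.1005,.13],182.5),observe()["joint_positions"])
f=grab_frame("scene");np.savez("scene1.npz",**f);a=cv2.resize(f["color"][80:260,180:380,::-1],None,fx=3,fy=3);cv2.imwrite("pics/s1.png",a)
E
```

```text
time: 4.27
ee_pos: [0.6116, -0.2838, 0.1431]
orientation: [0.609, 3.079, -0.001]
wrist_force: [0.9, -0.6, -3.1]
gripper_width: 0.51
grip_force: 31.9
time: 4.43
ee_pos: [0.6114, -0.2838, 0.1409]
orientation: [0.609, 3.079, -0.001]
wrist_force: [0.2, -0.4, -3.1]
gripper_width: 0.508
grip_force: 31.9
('shift mm', array([230.9, 320.5,  10.3]), 'turn', array([ -0.04,   0.15, -24.89])) [-4.36819387e-01  5.14684361e-01  1.59760092e+00  6.55805116e-05
  1.02664663e+00 -1.61684030e+00]
```

View pics/s1.png

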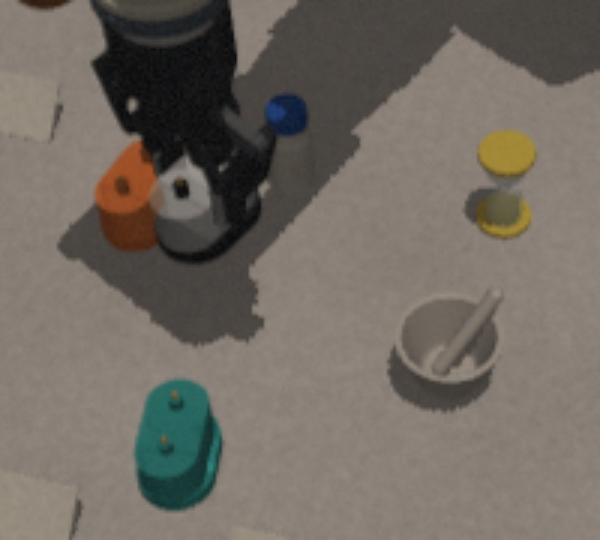

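The cell is held level between the fingers at crop (190,205), and the bystanders stand undisturbed. Next I turn it and carry it over the entry.

```bash
python3 -m jog '[[[0,0,-5,0,0,0,0.3],[0,0,-5,0,0,0,0.3],[0,0,-5,0,0,0,0.3],[0,0,-5,0,0,0,0.3],[0,0,-4.9,0,0,0,0.3]]]' | grep -E 'ee_pos|width'
python3 -m jog '[[[0,0,0,0.005,0.015,0,0.3],[0,0,0,0.005,0.024,0,0.3],[0,0,0,0.005,0.027,0,0.3],[0,0,0,0.005,0.027,0,0.3],[0,0,0,0.005,0.027,0,0.3]]]' | grep -E 'ee_pos|width'
python3 -m jog '[[[0,0,0,0.005,0.027,0,0.3],[0,0,0,0.005,0.027,0,0.3],[0,0,0,0.005,0.027,0,0.3],[0,0,0,0.005,0.027,0,0.3],[0,0,0,0.005,0.027,0,0.3]]]' | grep -E 'ee_pos|width'
python3 -m jog '[[[0,0,0,0.005,0.027,0,0.3],[0,0,0,0.005,0.027,0,0.3],[0,0,0,0.005,0.027,0,0.3],[0,0,0,0.005,0.024,0,0.3],[0,0,0,0.0045,0.022,0,0.3]]]' | grep -E 'ee_pos|width'
python3 -m jog '[[[0,0,0,0,0.006,0,0.3],[0,0,0,0,0,0,0.3],[0,0,0,0,0,0,0.3]]]'
python3 - <<'E'
from h import *;from bench import *
print(plan([.520,.1005,.0254],182.5))
f=grab_frame("top");np.savez("top2.npz",**f);a=cv2.resize(f["color"][120:290,170:270,::-1],None,fx=3.5,fy=3.5)
g=grab_frame("scene");np.savez("scene2.npz",**g);b=cv2.resize(g["color"][130:300,370:490,::-1],None,fx=3.5,fy=3.5);cv2.imwrite("pics/s2.png",np.hstack([a,b]))
E
```

```text
ee_pos: [0.6094, -0.2829, 0.1368]
gripper_width: 0.509
ee_pos: [0.5787, -0.1634, 0.137]
gripper_width: 0.506
ee_pos: [0.5478, -0.0297, 0.1374]
gripper_width: 0.514
ee_pos: [0.5177, 0.096, 0.1375]
gripper_width: 0.508
time: 6.4
ee_pos: [0.5188, 0.1005, 0.1383]
orientation: [0.07, -3.139, 0.001]
wrist_force: [-0.2, -0.3, -2.8]
gripper_width: 0.505
grip_force: 31.9
('shift mm', array([ -1.4,  -0. , 112.9]), 'turn', array([-0.03, -0.1 ,  0.07]))
```

View pics/s2.png

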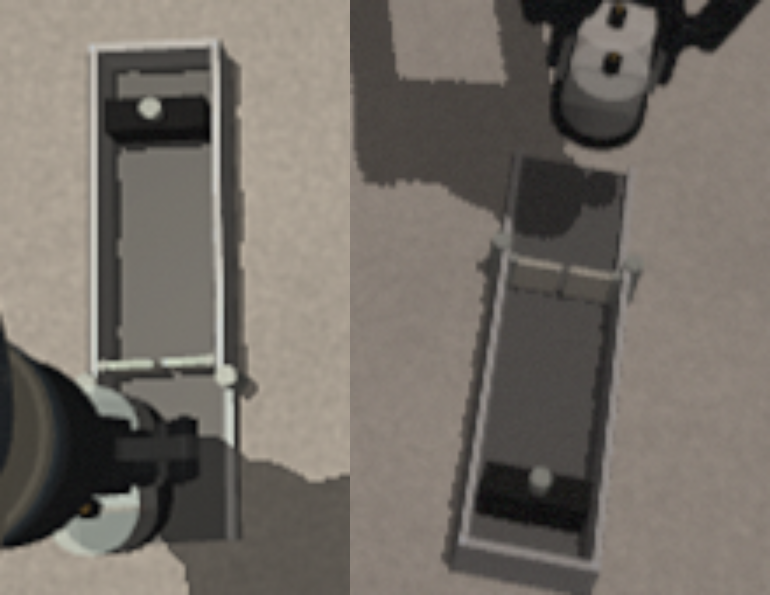

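The scene half shows the cell level and aligned in the grip above the entry, and the gate shut. The top half shows it over the entry, so I lower it.

```bash
python3 -m jog '[[[0,0,0,-0.0014,0,0.03,0.3],[0,0,0,0,0,0.03,0.3],[0,0,0,0,0,0.025,0.3],[0,0,0,0,0,0.015,0.3],[0,0,0,0,0,0.006,0.3]]]' | grep -E 'ee_pos|force'
python3 -m jog '[[[0,0,0,0,0,0.002,0.3],[0,0,0,0,0,0,0.3],[0,0,0,0,0,0,0.3],[0,0,0,0,0,0,0.3]]]' | grep -E 'ee_pos|force|ori'
python3 - <<'E'
from h import *
print(plan([.520,.1005,.0254],182.5))
E
```

```text
ee_pos: [0.5194, 0.0994, 0.0308]
wrist_force: [-0.8, -0.1, -2.4]
grip_force: 31.8
ee_pos: [0.5218, 0.1008, 0.0324]
orientation: [-0.068, 3.139, 0.001]
wrist_force: [-0.5, -0.3, -2.6]
grip_force: 31.8
('shift mm', array([ 1.8, -0.3,  7. ]), 'turn', array([ 0.02,  0.12, -0.01]))
```

```bash
python3 -m jog '[[[0,0,0,0.001,0,0.002,0.3],[0,0,0,0,0,0.002,0.3],[0,0,0,0,0,0.001,0.3],[0,0,0,0,0,0,0.3],[0,0,0,0,0,0,0.3]]]' | grep -E 'ee_pos|force|ori'
python3 -m jog '[[[0,0,0,0,0,0.001,0.3],[0,0,0,0,0,0,0.3],[0,0,0,0,0,0.001,0.3],[0,0,0,0,0,0,0.3]]]' | grep -E 'ee_pos|force|ori'
```

```text
ee_pos: [0.5198, 0.1009, 0.0263]
orientation: [0.069, -3.141, 0.0]
wrist_force: [0.1, 0.1, -2.4]
grip_force: 31.9
ee_pos: [0.5199, 0.1009, 0.0253]
orientation: [-0.069, 3.141, 0.0]
wrist_force: [-5.6, -0.4, 14.2]
grip_force: 34.0
```

```bash
python3 -m jog '[[[0,0,0,0,0,-0.001,0.3],[0,0,0,0,0,0,0.6],[0,0,0,0,0,0,0.8],[0,0,0,0,0,0,0.8],[0,0,0,0,0,0,0.8]]]' | grep -E 'ee_pos|force|width'
python3 -m jog '[[[0,0,0,0,0,-0.02,0.8],[0,0,0,0,0,-0.03,0.8],[0,0,0,0,0,-0.03,0.8],[0,0,0,0.03,0,-0.01,0],[0,0,0,0.03,0,0,0]]]' | grep -E 'ee_pos|force'
python3 -m jog '[[[0,0,0,0.03,0,0,0],[0,0,0,0.03,0,0,0],[0,0,0,0.01,0,0,0],[0,0,0,0,0,0,0],[0,0,0,0,0,0,0]]]' | grep -E 'ee_pos|force|width'
python3 - <<'E'
from h import *;from bench import *
f=grab_frame("top");np.savez("top3.npz",**f);a=cv2.resize(f["color"][120:290,170:270,::-1],None,fx=3.5,fy=3.5)
g=grab_frame("scene");np.savez("scene3.npz",**g);b=cv2.resize(g["color"][130:300,370:490,::-1],None,fx=3.5,fy=3.5);cv2.imwrite("pics/s3.png",np.hstack([a,b]))
for n,f in(("top",f),("scene",g)):
    P=cloud(f).reshape(-1,3);k=P[(P[:,0]>.45)&(P[:,0]<.567)&(P[:,1]>.05)&(P[:,1]<.16)&(P[:,2]>.042)&(P[:,2]<.068)];print(n,len(k),fit(k),np.median(k[:,2]))
E
```

```text
ee_pos: [0.5199, 0.1008, 0.0252]
wrist_force: [-0.3, -0.7, 0.3]
gripper_width: 0.798
grip_force: 0.0
ee_pos: [0.4624, 0.0987, 0.118]
wrist_force: [-0.1, 0.6, -0.6]
grip_force: 0.0
ee_pos: [0.3908, 0.0954, 0.1157]
wrist_force: [0.8, -0.0, 0.4]
gripper_width: 0.002
grip_force: 0.0
top 849 (array([518. , 100.2]), array([78.5, 44.2]), 3.0) 0.04954059581235748
scene 571 (array([520.6,  99.6]), array([81.7, 44. ]), 2.2) 0.048828307462810416
```

View pics/s3.png

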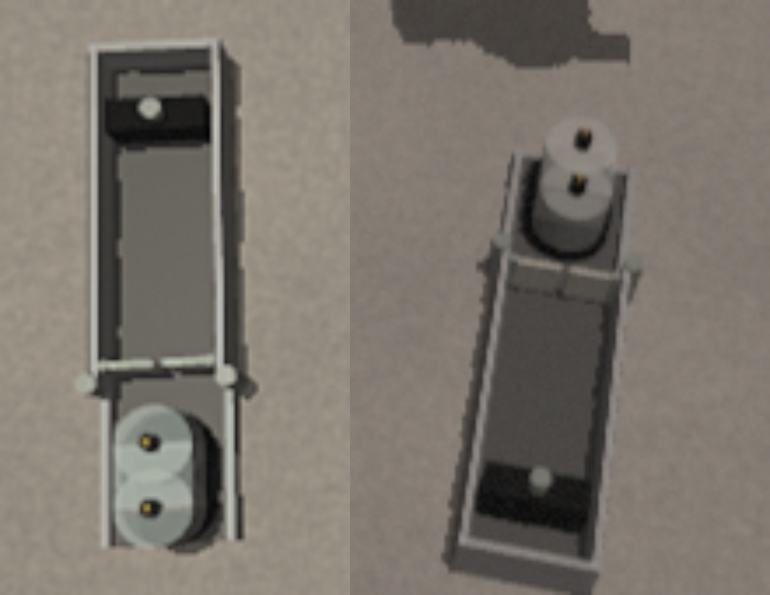

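The cell stands upright and central in the entry, at crop (155,475), with the gate shut. The closed fingers now go down behind it.

```bash
python3 -m jog '[[[0,0,0,-0.03,0,0.02,0],[0,0,0,-0.026,0,0.02,0],[0,0,0,0,0,0.03,0],[0,0,0,0,0,0.02,0],[0,0,0,0,0,0.006,0]]]' | grep -E 'ee_pos|force'
python3 -m jog '[[[0,0,0,0,0,0,0],[0,0,0,0,0,0,0],[0,0,0,0,0,0,0]]]' | grep -E 'ee_pos|force'
python3 - <<'E'
from h import *
print(plan([.46,.0979,.018],182.5))
E
```

```text
ee_pos: [0.4457, 0.0972, 0.0163]
wrist_force: [-1.0, 0.9, -0.6]
grip_force: 0.0
ee_pos: [0.4469, 0.0978, 0.0202]
wrist_force: [-0.8, 0.2, 0.6]
grip_force: 0.0
('shift mm', array([-13.1,  -0.4,   2.3]), 'turn', array([0.02, 0.09, 0.01]))
```

```bash
python3 -m jog '[[[0,0,0,-0.004,0,0.001,0],[0,0,0,-0.004,0,0,0],[0,0,0,-0.004,0,0,0],[0,0,0,-0.003,0,0,0],[0,0,0,-0.003,0,0,0]]]' | grep -E 'ee_pos|t_force'
python3 -m jog '[[[0,0,0,-0.003,0,0,0],[0,0,0,-0.003,0,0,0],[0,0,0,-0.003,0,0,0],[0,0,0,-0.003,0,0,0],[0,0,0,-0.003,0,0,0]]]' | grep -E 'ee_pos|t_force'
python3 -m jog '[[[0,0,0,-0.003,0,0,0],[0,0,0,-0.003,0,0,0],[0,0,0,-0.003,0,0,0],[0,0,0,-0.003,0,0,0],[0,0,0,-0.003,0,0,0]]]' | grep -E 'ee_pos|t_force'
python3 -m jog '[[[0,0,0,-0.003,0,0,0],[0,0,0,-0.003,0,0,0],[0,0,0,-0.003,0,0,0],[0,0,0,-0.003,0,0,0],[0,0,0,-0.003,0,0,0]]]' | grep -E 'ee_pos|t_force'
python3 - <<'E'
from h import *;from bench import *
f=grab_frame("top");np.savez("top4.npz",**f);a=cv2.resize(f["color"][120:290,170:270,::-1],None,fx=3.5,fy=3.5)
g=grab_frame("scene");b=cv2.resize(g["color"][130:300,370:490,::-1],None,fx=3.5,fy=3.5);cv2.imwrite("pics/s4.png",np.hstack([a,b]))
print(plan([.60,.104,.018],182.5))
E
```

```text
ee_pos: [0.4647, 0.0985, 0.0187]
wrist_force: [-0.5, -0.0, -0.2]
ee_pos: [0.479, 0.099, 0.0181]
wrist_force: [-0.6, -0.6, -0.2]
ee_pos: [0.4939, 0.0996, 0.0182]
wrist_force: [-2.3, 0.6, -0.5]
ee_pos: [0.5085, 0.1002, 0.0182]
wrist_force: [-5.0, -0.9, 1.2]
('shift mm', array([-90.8,  -0.3,   0.3]), 'turn', array([0.  , 0.01, 0.  ]))
```

View pics/s4.png

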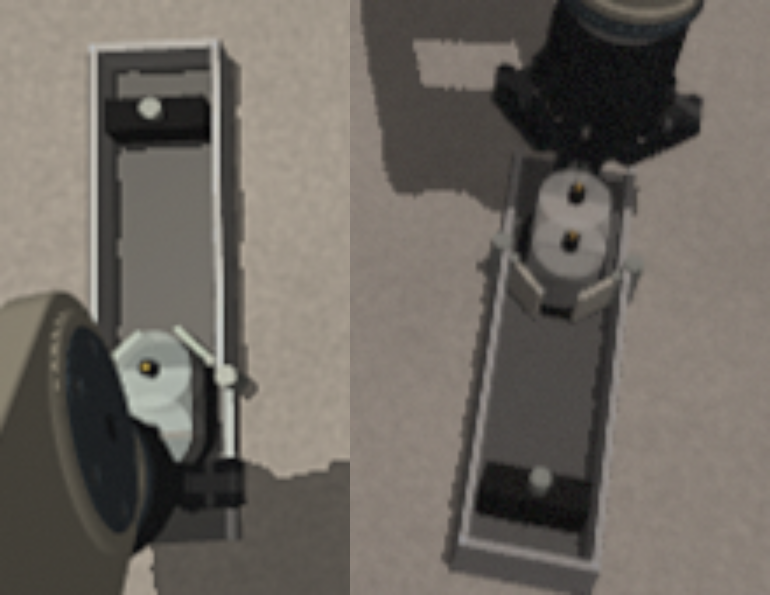

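The cell's nose is between the leaves, which have opened symmetrically at crop (525,285) and (600,285). The cell is straight and upright, so I push on.

```bash
python3 -m jog '[[[0,0,0,-0.003,0,0,0],[0,0,0,-0.003,0,0,0],[0,0,0,-0.003,0,0,0],[0,0,0,-0.003,0,0,0],[0,0,0,-0.003,0,0,0]]]' | grep -E 'ee_pos|t_force'
python3 -m jog '[[[0,0,0,-0.003,0,0,0],[0,0,0,-0.003,0,0,0],[0,0,0,-0.003,0,0,0],[0,0,0,-0.003,0,0,0],[0,0,0,-0.003,0,0,0]]]' | grep -E 'ee_pos|t_force'
python3 -m jog '[[[0,0,0,-0.003,0,0,0],[0,0,0,-0.003,0,0,0],[0,0,0,-0.003,0,0,0],[0,0,0,-0.003,0,0,0],[0,0,0,-0.003,0,0,0]]]' | grep -E 'ee_pos|t_force'
python3 -m jog '[[[0,0,0,-0.003,0,0,0],[0,0,0,-0.003,0,0,0],[0,0,0,-0.003,0,0,0],[0,0,0,-0.003,0,0,0],[0,0,0,-0.003,0,0,0]]]' | grep -E 'ee_pos|t_force'
python3 -m jog '[[[0,0,0,-0.003,0,0,0],[0,0,0,-0.003,0,0,0],[0,0,0,-0.003,0,0,0],[0,0,0,-0.003,0,0,0],[0,0,0,-0.003,0,0,0]]]' | grep -E 'ee_pos|t_force'
python3 - <<'E'
from h import *;from bench import *
f=grab_frame("top");a=cv2.resize(f["color"][120:290,170:270,::-1],None,fx=3.5,fy=3.5)
g=grab_frame("scene");b=cv2.resize(g["color"][130:300,370:490,::-1],None,fx=3.5,fy=3.5);cv2.imwrite("pics/s5.png",np.hstack([a,b]))
np.savez("scene5.npz",**g);np.savez("top5.npz",**f)
for n,f in(("top",f),("scene",g)):
    P=cloud(f).reshape(-1,3);k=P[(P[:,0]>.59)&(P[:,0]<.69)&(P[:,1]>.085)&(P[:,1]<.126)&(P[:,2]>.042)&(P[:,2]<.056)];print(n,len(k),k[:,0].max(),np.percentile(k[:,0],98))
print(plan([.62,.105,.018],182.5))
E
```

```text
ee_pos: [0.5224, 0.1008, 0.0181]
wrist_force: [-8.5, -0.2, 4.5]
ee_pos: [0.5393, 0.1017, 0.0183]
wrist_force: [-2.1, 0.1, -0.8]
ee_pos: [0.5542, 0.1023, 0.0183]
wrist_force: [-2.9, -0.8, -1.4]
ee_pos: [0.569, 0.103, 0.0183]
wrist_force: [-2.9, 0.3, 0.3]
ee_pos: [0.5844, 0.1036, 0.0184]
wrist_force: [-0.8, -0.2, -1.3]
top 331 0.6754873828033976 0.673276522678408
scene 623 0.6793241689375282 0.6769234195803425
('shift mm', array([-35. ,  -0.2,   0.6]), 'turn', array([0.01, 0.1 , 0.  ]))
```

View pics/s5.png

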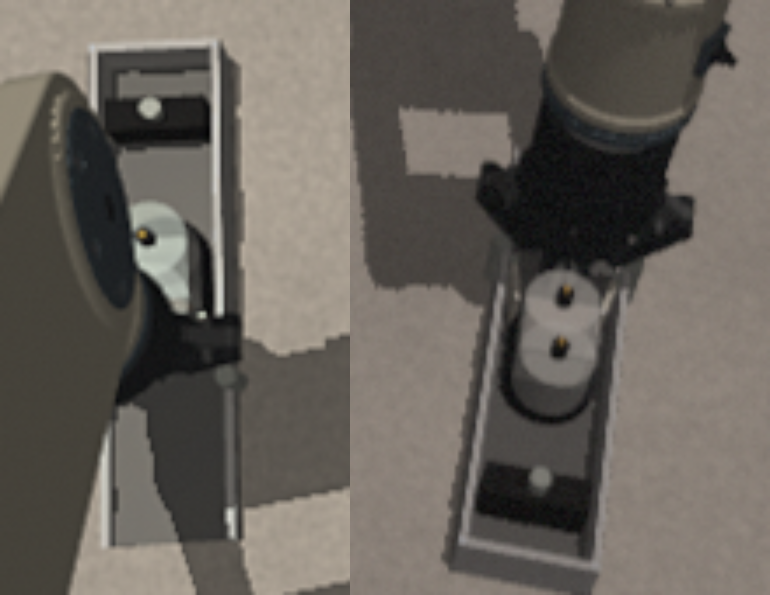

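The cell is fully inside the lane at crop (555,345). The leaves lie open along its tail and the stop has not been reached. I estimate the stop face, then approach it slowly.

```bash
python3 -m jog '[[[0,0,0,-0.003,0,0,0],[0,0,0,-0.003,0,0,0],[0,0,0,-0.003,0,0,0],[0,0,0,-0.003,0,0,0],[0,0,0,-0.003,0,0,0]]]' | grep -E 'ee_pos|t_force'
python3 -m jog '[[[0,0,0,-0.002,0,0,0],[0,0,0,-0.002,0,0,0],[0,0,0,-0.002,0,0,0],[0,0,0,-0.002,0,0,0],[0,0,0,-0.002,0,0,0]]]' | grep -E 'ee_pos|t_force'
python3 - <<'E'
from h import *
for n in("top","scene"):
    f=np.load(n+"0.npz");P=cloud(f);g=f["color"].max(2);k=(P[...,0]>.70)&(P[...,0]<.765)&(abs(P[...,1]-.110)<.022)&(g<70)
    t=P[k&(abs(P[...,2]-.036)<.004)];print(n,len(t),np.percentile(t[:,0],[1,5,50,95,99]).round(4))
E
```

```text
ee_pos: [0.5983, 0.1042, 0.0181]
wrist_force: [-4.6, -1.4, 3.3]
ee_pos: [0.609, 0.1047, 0.0182]
wrist_force: [-2.5, 0.0, -0.6]
top 148 [0.7238 0.7241 0.7318 0.7416 0.7428]
scene 182 [0.7268 0.7281 0.739  0.7465 0.7473]
```

```bash
python3 -m jog '[[[0,0,0,-0.003,0,0,0],[0,0,0,-0.003,0,0,0],[0,0,0,-0.003,0,0,0],[0,0,0,-0.002,0,0,0],[0,0,0,-0.002,0,0,0]]]' | grep -E 'ee_pos|t_force'
python3 -m jog '[[[0,0,0,-0.001,0,0,0],[0,0,0,-0.001,0,0,0]]]' | grep -E 'ee_pos|t_force'
python3 -m jog '[[[0,0,0,-0.001,0,0,0],[0,0,0,-0.001,0,0,0]]]' | grep -E 'ee_pos|t_force'
```

```text
ee_pos: [0.6221, 0.1053, 0.0184]
wrist_force: [-2.3, 0.5, 0.7]
ee_pos: [0.6237, 0.1053, 0.0184]
wrist_force: [-4.0, -0.4, 2.2]
ee_pos: [0.6256, 0.1054, 0.0184]
wrist_force: [-3.2, -0.5, 2.3]
```

```bash
python3 -m jog '[[[0,0,0,-0.001,0,0,0],[0,0,0,-0.001,0,0,0]]]' | grep -E 'ee_pos|t_force'
python3 -m jog '[[[0,0,0,-0.001,0,0,0],[0,0,0,0,0,0,0]]]' | grep -E 'ee_pos|t_force'
python3 -m jog '[[[0,0,0,-0.001,0,0,0],[0,0,0,0,0,0,0]]]' | grep -E 'ee_pos|t_force'
```

```text
ee_pos: [0.6277, 0.1056, 0.0184]
wrist_force: [-3.4, -0.5, 2.7]
ee_pos: [0.6291, 0.1056, 0.0183]
wrist_force: [-1.5, -0.4, 2.6]
ee_pos: [0.63, 0.1056, 0.0183]
wrist_force: [-2.3, -0.9, 2.0]
```

```bash
python3 -m jog '[[[0,0,0,-0.001,0,0,0],[0,0,0,0,0,0,0]]]' | grep -E 'ee_pos|t_force'
```

```text
ee_pos: [0.631, 0.1057, 0.0182]
wrist_force: [-2.3, 0.1, -0.1]
```

```bash
python3 -m jog '[[[0,0,0,-0.001,0,0,0],[0,0,0,0,0,0,0]]]' | grep -E 'ee_pos|t_force'
python3 -m jog '[[[0,0,0,-0.0005,0,0,0],[0,0,0,0,0,0,0]]]' | grep -E 'ee_pos|t_force'
```

```text
ee_pos: [0.632, 0.1057, 0.0182]
wrist_force: [-1.7, -0.3, 0.9]
ee_pos: [0.6324, 0.1057, 0.0183]
wrist_force: [-1.2, -1.0, 0.8]
```

```bash
python3 -m jog '[[[0,0,0,-0.0005,0,0,0],[0,0,0,0,0,0,0]]]' | grep -E 'ee_pos|t_force'
```

```text
ee_pos: [0.6329, 0.1057, 0.0183]
wrist_force: [-0.9, 0.1, -0.0]
```

```bash
python3 -m jog '[[[0,0,0,-0.001,0,0,0],[0,0,0,0,0,0,0]]]' | grep -E 'ee_pos|t_force'
python3 -m jog '[[[0,0,0,-0.0005,0,0,0],[0,0,0,0,0,0,0]]]' | grep -E 'ee_pos|t_force'
```

```text
ee_pos: [0.6332, 0.1058, 0.0182]
wrist_force: [-4.5, 0.5, 3.8]
ee_pos: [0.6332, 0.1058, 0.0182]
wrist_force: [-6.0, -0.3, 4.6]
```

```bash
python3 -m jog '[[[0,0,0,-0.0005,0,0,0],[0,0,0,0,0,0,0]]]' | grep -E 'ee_pos|t_force'
python3 - <<'E'
from h import *;from bench import *
g=grab_frame("scene");np.savez("scene6.npz",**g);P=cloud(g).reshape(-1,3)
k=P[(P[:,0]>.64)&(P[:,0]<.735)&(P[:,1]>.09)&(P[:,1]<.126)&(P[:,2]>.042)&(P[:,2]<.056)];print(len(k),k[:,0].max(),np.percentile(k[:,0],98))
E
```

```text
ee_pos: [0.6332, 0.1058, 0.0182]
wrist_force: [-8.8, -0.7, 6.4]
620 0.7349096094077294 0.7267070610962474
```

The TCP stayed at x = 0.6332 while the force rose to 8.8 N, so the cell bears on the stop. I back off and draw out upwards.

```bash
python3 -m jog '[[[0,0,0,0.001,0,0,0],[0,0,0,0.002,0,0,0],[0,0,0,0.001,0,0,0],[0,0,0,0,0,0,0],[0,0,0,0,0,-0.005,0]]]' | grep -E 'ee_pos|t_force'
python3 -m jog '[[[0,0,0,0,0,-0.01,0],[0,0,0,0,0,-0.015,0],[0,0,0,0,0,-0.02,0],[0,0,0,0,0,-0.03,0],[0,0,0,0,0,-0.03,0]]]' | grep -E 'ee_pos|t_force'
python3 -m jog '[[[0,0,0,0.03,0,-0.03,0],[0,0,0,0.035,0,0,0],[0,0,0,0.035,0,0,0],[0,0,0,0.035,0,0,0],[0,0,0,0.035,0,0,0]]]' | grep -E 'ee_pos|t_force'
python3 -m jog '[[[0,0,0,0.03,0,0,0],[0,0,0,0.02,0,0,0],[0,0,0,0,0,0,0],[0,0,0,0,0,0,0],[0,0,0,0,0,0,0]]]' | grep -E 'ee_pos|t_force|time'
python3 - <<'E'
from h import *;from bench import *
f=grab_frame("top");a=cv2.resize(f["color"][120:290,170:270,::-1],None,fx=3.5,fy=3.5)
g=grab_frame("scene");b=cv2.resize(g["color"][130:300,370:490,::-1],None,fx=3.5,fy=3.5);cv2.imwrite("pics/s7.png",np.hstack([a,b]))
for n,f in(("top",f),("scene",g)):
    P=cloud(f).reshape(-1,3);k=P[(P[:,0]>.6)&(P[:,0]<.76)&(P[:,1]>.08)&(P[:,1]<.131)&(P[:,2]>.042)&(P[:,2]<.054)];print(n,len(k),fit(k),k[:,2].mean(),np.percentile(k[:,0],98))
    P=cloud(f);c=f["color"].max(2);k=(P[...,0]>.70)&(P[...,0]<.765)&(abs(P[...,1]-.110)<.022)&(c<70)&(abs(P[...,2]-.036)<.004);print("stop",np.percentile(P[k][:,0],[5,50,95]).round(4))
E
```

```text
ee_pos: [0.6305, 0.1056, 0.0228]
wrist_force: [-0.7, -0.1, 0.7]
ee_pos: [0.6305, 0.1056, 0.1298]
wrist_force: [0.8, 0.6, 0.1]
ee_pos: [0.4603, 0.0982, 0.1588]
wrist_force: [-0.6, 0.3, 0.5]
time: 18.93
ee_pos: [0.413, 0.0964, 0.1588]
wrist_force: [0.3, 0.0, 0.3]
top 739 (array([692.4, 109.1]), array([96.5, 44.5]), 4.6) 0.049005839089358336 0.733889586065949
stop [0.7258 0.733  0.7414]
scene 705 (array([694.9, 108.7]), array([96.2, 44.3]), 3.9) 0.04857103236921516 0.7382378085046822
stop [0.7201 0.7368 0.7464]
```

View pics/s7.png

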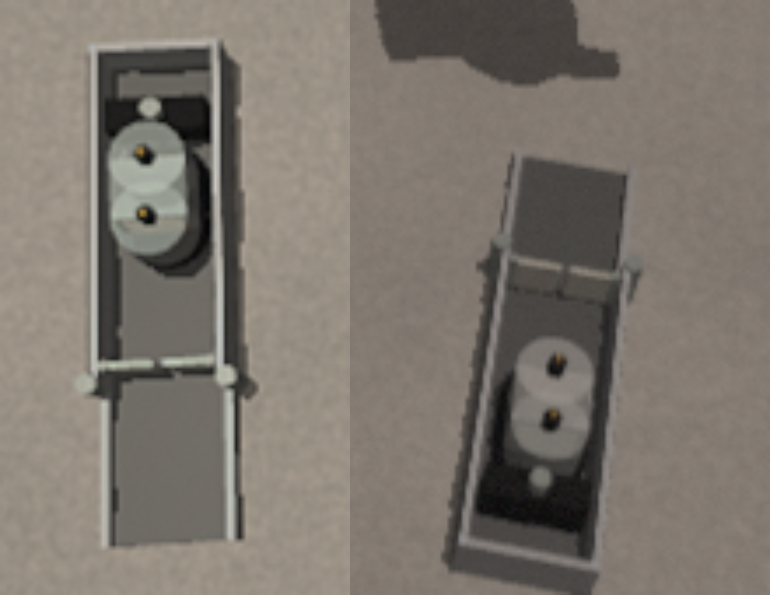

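The cell rests against the stop at crop (550,420), both leaves are shut across the lane at crop (125,365) and (190,361), and the stop has not moved.

```bash
python3 -c "
from bench import sign_off;print(sign_off())"
```

```text
the job is handed in; nothing more can be done
None
```

The job is handed in: the last pictures show the cell upright against the stop, both gate leaves shut behind it and the stop not visibly moved; the mortar, timer and tube were never touched, and the sign-off returned no verdict.

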